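# Change over the vial trays of a two-lane reader

### The arm

A 6-joint arm with a two-finger parallel gripper is mounted at the origin on a cart in front of the work surface, level with it; the furniture and walls round the work are solid. World frame = base frame: x ahead of the robot, y to its left, z up, the work surface at z = 0. Lengths are in mm, angles in rad, forces in N, time in s.
With the tool pointing down it reaches from about 325 to 850 mm from the base axis. Payload 4.4 kg.
Tool frame: the origin (TCP) lies on the centre line of the jaws, within the pads' length; the fingertips stand 25 mm ahead of it and the grasp point (between the pads) lies 6 mm ahead of it; z points along the fingers, y is the line along which they close (so a half turn about z gives the same grasp; the last joint's range is limited). The gripper opens to 94 mm and grips with 3 to 60 N. Pads are 16 mm wide; open, the fingers measure 119 mm over their backs; the gripper's body (75 mm by 177 mm) begins 78 mm behind the grasp point.
Start: joints at [-1.496, 0.207, 1.542, -0, 1.393, -0.15], TCP at [128.722, -560.409, 230.447] pointing down, gripper open.
Joint ranges: [-2.73, 2.73], [-0.86, 2.22], [0.23, 2.46], [-1.11, 4.25], [0.08, 2.63], [-2.82, 2.82]. Speed limits (rad/s): [2.79, 2.79, 3.14, 3.14, 3.14, 3.14].

### API

Orientations are given as a 3x3 rotation matrix whose columns are the frame's x, y, z axes.
In Python, from workcell import ctrl gives the robot as it stands.
- The arm moves only by the tool jog_arm, never from a script. Its argument "increments" is a list of rows, each an object with "delta_pos": the shift along the tool's x, y, z in cm, a list of three; "twist": the turn about the tool's z in degrees. In form: [{"delta_pos": [tx, ty, tz], "twist": twist}, ...]. A call has 1 to 8 rows; each row is the pose to reach, as a shift and turn from the pose commanded when the call began, along the tool's axes at that moment; what a row does not reach only later rows make up. A row lasts 1/10 s, in which the tool goes at most 50 mm and 8.59 degrees, less where a joint would pass 70% of its speed; a pose out of reach is approached as far as the arm can. A call with a gripper value outside its range is refused whole. "hand" is the gripper's target within -1 to 1 (fully open at 1, half-way at 0, shut at -1), set as the call begins (left out, the last holds). The fingers move at their own pace and stop on an object; the grip force is fixed at half the most. Time passes only in rows, so rows that repeat a pose let the fingers close. It gives the time, the measured TCP pose, the force, the opening and the grip force at its end, in the units of the state.
- ctrl.state(): the state, without advancing time (a new reading comes with each control period).
- ctrl.get_image(name): name is "scene" or "top" or "wrist"; returns a dict with "img" (420x560x3 uint8, blue, green, red), "depth" (420x560 float32, mm along the optical axis (not along the pixel's ray), 0 where there is no reading), "fovy" (degrees; the focal length in pixels is half the picture's height over the tangent of half this angle, whatever the lens; pixels are square), "cx", "cy" (the principal point, pixels), "xyz" and "attitude" of the camera in the world; the wrist camera has in their place "T_tool_cam" (4x4, takes a point from camera to tool coordinates, whose origin is the TCP and whose axes are the flange's). Camera axes: x right, y down, z forward; pixel columns grow to the right and rows downward; lengths in mm; the calibration is good to about 2 mm. The wrist camera is an equidistant fisheye: a pixel r from the principal point sees the ray r / f radians off the axis. A picture is of the moment at which its call begins: read the wrist's pose just before it.
- ctrl.finish_job(): hands the job in; it is judged then, once.
Trained networks look in a picture, given as the dict that the camera call returned (one of the last four; its "shot" number tells which), for a name from the list of things; names that differ only in an ending like _2 or _b are one class to them, and where a whole thing is asked for, a point or a joint stands for the part that bears it (a point fixed in the world has none). Each returns a list of dicts, best first, with "confidence" (0 to 1); they miss things now and then, are a little off and sometimes report something else, mostly with a low value. They report only what shows in the picture. A call takes as long as a camera call. They do not tell look-alikes from the thing itself.
- ctrl.cut_out(picture, query): "pixels" (420x560 bool, what is visible of it) and "extent" ([left, top, right, bottom] in pixels, round what is visible of it).
The state is a dict: "clock": time; "qpos": joint angles; "qvel": joint speeds; "joint_efforts": joint torques, N m; "ee_pos": TCP position; "ee_rot": TCP orientation; "ft_force": force on the tool from outside, world axes, zero at the start; "torque": the same for the moment, N m; "gripper_width": opening from 0.0 (shut) to 1.0 (fully open); "finger_force": force on a finger pad.
Only numpy, scipy, OpenCV 4.12 (cv2) and the standard library are available. Lean on these libraries where they do the work, as an engineer would, in place of code of your own. Each camera call takes 0.05 s, during which the arm holds its last target. There are 200 camera calls.

### The job

On the small two-lane vial reader, first push the tray that stands out (white-capped vial) fully home into the reader with a fingertip. Then hook a fingertip behind the upright lip of the tray with the dark-capped vial and draw that tray all the way out to its end stop. Do not pinch the lips, do not touch the vials (they must stay upright in their pockets), leave everything else on the table alone, and finish clear of everything.

Things in the scene. Friction and masses are not known exactly. Their poses are not given: they have to be found in the camera images.
- reader: Two-lane vial reader, fixed: aluminium plate 214 x 160 x 10 mm with three ribs (top 18 mm) along x; at its +x end a white head 160 mm wide, 52 mm high, with two open-topped bays. Two like trays, lanes at y = +35 and -35 mm; which vial is in which lane varies. Origin: on the table, 5 mm to +x of the plate's middle; z up, x along the rails into the head (home), y across.
- tray_pale (a joint): Slide of the tray that carries the white-capped vial. Value: how far it is drawn out along its rail, 0 = fully home in the reader head, 0.085 m = at the front end stop. About 1.5 N of friction plus slight drag (6 N at 1 m/s); stays where it is left, no latch or spring. At the start it stands about 0.07 m out.
- tray_dark (a joint): Slide of the tray that carries the dark-capped vial. Value: how far it is drawn out along its rail, 0 = fully home in the reader head, 0.085 m = at the front end stop. About 1.5 N of friction plus slight drag (6 N at 1 m/s); stays where it is left, no latch or spring. At the start it is home.
- lip_pale: Steel lip upright at the front end of the white-capped vial's tray, moving with it; 4 mm thick, 54 mm wide, top 34 mm above this origin. Origin: on the tray's underside (11 mm above the table), mid-width, at the liner's rear face. z up, x along the rail into the reader (home), y across. Steel from x = -7 (front face) to -3 mm. The tray is drawn out towards -x.
- liner_pale: Black rubber liner behind the lip of the white-capped vial's tray: hook the fingertip here. 3 mm thick, 52 mm wide. Same origin and axes as lip_pale: rear face at x = 0, 4 to 34 mm above the origin. Behind it is the empty finger well, x = 0 to 48 mm, 49 mm wide between 4 mm high ribs, floor 4 mm above the origin; then the vial pocket.
- lip_dark: Steel lip upright at the front end of the dark-capped vial's tray, moving with it; 4 mm thick, 54 mm wide, top 34 mm above this origin. Origin: on the tray's underside (11 mm above the table), mid-width, at the liner's rear face. z up, x along the rail into the reader (home), y across. Steel from x = -7 (front face) to -3 mm. The tray is drawn out towards -x.
- liner_dark: Black rubber liner behind the lip of the dark-capped vial's tray: hook the fingertip here. 3 mm thick, 52 mm wide. Same origin and axes as lip_dark: rear face at x = 0, 4 to 34 mm above the origin. Behind it is the empty finger well, x = 0 to 48 mm, 49 mm wide between 4 mm high ribs, floor 4 mm above the origin; then the vial pocket.
- vial_pale: Loose glass vial with a white screw cap, 24 mm across, 54 mm tall, standing loosely in its tray's pocket (27 mm square inside); the foot is 5 mm above the tray's underside (16 mm above the table), the cap's top 70 mm above the table. Origin: centre of its foot; z up along the vial.
- vial_dark: Loose glass vial with a dark blue-grey screw cap, otherwise like the white-capped one, standing in the other tray's pocket. Origin: centre of its foot; z up along the vial.
- pocket_pale (a point): Centre of the pocket floor of the tray with the white-capped vial: 64.5 mm behind (+x of) the lip origin, 5 mm above it. Pocket 33 mm square outside, top 22 mm above the lip origin.
- pocket_dark (a point): Centre of the pocket floor of the tray with the dark-capped vial: 64.5 mm behind (+x of) the lip origin, 5 mm above it. Pocket 33 mm square outside, top 22 mm above the lip origin.
- holder: Bystander: loose black rubber tube holder, round, 69 mm across, 51 mm high. Origin: centre of its underside.
- spare_vial: Bystander: loose vial with a white cap standing on the bare table, not in the reader, 24 mm across, 54 mm tall. Origin: centre of its foot.
- driver: Bystander: loose screwdriver with red handle lying on the table, 150 mm long, 24 mm thick. Origin: middle of its underside.
- fitting: Bystander: loose tube fitting with a blue collar, 33 mm long, 18 mm wide, 15 mm high. Origin: middle of its underside.
- adapter: Bystander: loose black power adapter, 37 x 94 x 42 mm. Origin: middle of its underside.
Things that resemble listed ones, but are neither listed nor needed, are in the scene too. What is shaped like the vial_dark but orange is not meant.

How it is judged (in metres and radians):
On the way, in this order (a step that is already met when the one before it is completed fails the run):
1. the tray with the white-capped vial is pushed fully home (within 4 mm) while the other tray is still in (value of joint tray_pale below 0.004 m and value of joint tray_dark below 0.02 m), for 0.1 s.
2. the tray with the dark-capped vial is on its way out, drawn by a finger bearing on the rubber liner behind its lip (value of joint tray_dark above 0.025 m and contact force between the fingers and liner_dark above 0.3 N), for 0.05 s.
At the end, for the whole second after the job is handed in: The tray with the white-capped vial is home (within 5 mm), the tray with the dark-capped vial is drawn out to within 6 mm of its 85 mm stop, and both vials stand at rest, upright (within 0.12 rad) and within 8 mm of their pockets' centres (value of joint tray_pale below 0.005 m and value of joint tray_dark above 0.079 m and linear speed of each of vial_dark, vial_pale below 0.02 m/s and distance between vial_dark and pocket_dark below 0.008 m and angle between each of vial_dark, vial_pale's own z axis and vertical below 0.12 rad and distance between vial_pale and pocket_pale below 0.008 m); the robot touches nothing.
It fails at once if the lip of the pale vial's tray is pinched between the fingers (front face and rear liner both under load, finger tips well below the lip's top) (contact force between the fingers and lip_pale above 0.5 N and contact force between the fingers and liner_pale above 0.5 N and z of the grasp point in the frame of lip_pale below 0.044 m).
It fails at once if the lip of the dark vial's tray is pinched between the fingers (front face and rear liner both under load, finger tips well below the lip's top) (contact force between the fingers and lip_dark above 0.5 N and contact force between the fingers and liner_dark above 0.5 N and z of the grasp point in the frame of lip_dark below 0.044 m).
It fails at once if a finger or the arm touches one of the two vials in the trays (contact force between any of the fingers, the arm and vial_pale above 0.3 N or contact force between any of the fingers, the arm and vial_dark above 0.3 N).
It fails at once if a vial in a tray tips or leaves its pocket (angle between any of vial_pale, vial_dark's own z axis and vertical above 0.35 rad or distance between vial_pale and pocket_pale above 0.015 m or distance between vial_dark and pocket_dark above 0.015 m).
It fails at once if a bystander (tube holder, spare vial, screwdriver, fitting, adapter) is moved by more than 15 mm (distance of any of holder, spare_vial, driver, fitting, adapter from where it was at the start of the episode above 0.015 m).
It also fails if it takes over 42 s, if anything falls off the work surface, if the arm or the gripper's body presses on something with over 40 N, if the wrist force passes 120 N, or if a joint passes its speed limit or range.

## Working session

There is one attempt and no reset: what is moved stays moved. The work goes in short steps, Python scripts to look and compute and a tool call to move; the robot and the scene stay as the last step left them, time stands still between calls to the robot, and variables do not carry over. Pictures are saved under pics/ and viewed, at most 10 in all, crops included, and the job is handed in when it is done.

Besides the shell and the picture viewer there is one more tool, called as name(argument=value, ...) on one line, values as JSON. jog_arm: Moves the arm, as the interface text tells. Its arguments: {"type":"object","properties":{"increments":{"type":"array"},"hand":{"type":"number"}},"required":["increments"]}

```bash
mkdir -p pics
cat > h.py <<'E'
import numpy as np, cv2
from workcell import ctrl
def world(p,px):
    """pixels (N,2) with depth -> world, for scene/top"""
    px=np.asarray(px,float).reshape(-1,2); f=210/np.tan(np.radians(p["fovy"])/2)
    z=p["depth"][px[:,1].astype(int),px[:,0].astype(int)]
    c=np.c_[(px[:,0]-p["cx"])/f*z,(px[:,1]-p["cy"])/f*z,z]
    return c@np.array(p["attitude"]).T+np.array(p["xyz"])
E
python3 - <<'E'
from h import *
s=ctrl.state(); print(s["ee_pos"],s["ee_rot"],s["clock"])
for n in ("top","scene"):
    p=ctrl.get_image(n); cv2.imwrite(f"pics/{n}.png",p["img"]); print(n,p["xyz"],p["fovy"],np.round(p["attitude"],3).tolist())
    for q in ("reader","lip_pale","lip_dark","liner_dark","liner_pale","vial_pale","vial_dark","holder","spare_vial","driver","fitting","adapter"):
        for r in ctrl.cut_out(p,q)[:3]:
            m=r["pixels"]&(p["depth"]>0); v,u=np.nonzero(m)
            if len(u)==0: continue
            w=world(p,np.c_[u,v]); print(q,round(r["confidence"],2),r["extent"],np.median(w,0).round(),w.min(0).round(),w.max(0).round())
E
```

```text
[ 128.66669348 -559.63849645  229.28705851] [[ 9.74611053e-01  2.23904594e-01 -1.68322416e-04]
 [ 2.23904384e-01 -9.74608418e-01  2.29324718e-03]
 [ 3.49420134e-04 -2.27271218e-03 -9.99997356e-01]] 0.0
top [ 452.78268116  -95.32500022 1092.30786126] 56.67679776757495 [[0.019, -0.996, 0.092], [-1.0, -0.02, -0.016], [0.018, -0.091, -0.996]]
reader 0.62 [309.4, 202.9, 402.2, 296.1] [ 466. -332.   15.] [ 329. -466.   -6.] [ 588. -194.   71.]
lip_pale 0.47 [339.8, 274.6, 352.7, 289.3] [ 370. -290.   43.] [ 353. -311.   12.] [ 386. -272.   47.]
lip_dark 0.38 [350.8, 227.0, 363.1, 232.0] [ 519. -320.   68.] [ 511. -333.   27.] [ 527. -313.   72.]
lip_dark 0.25 [335.6, 251.2, 372.6, 291.3] [ 398. -315.   15.] [ 349. -368.    4.] [ 453. -272.   70.]
liner_pale 0.75 [338.0, 252.8, 371.9, 287.8] [ 398. -316.   15.] [ 358. -366.    7.] [ 451. -272.   70.]
liner_pale 0.5 [333.1, 216.7, 355.9, 255.6] [ 491. -301.   15.] [ 450. -334.    8.] [ 545. -260.   51.]
vial_pale 0.59 [184.5, 200.4, 228.2, 211.6] [571. 111.  18.] [561.  42.  -7.] [586. 148.  26.]
vial_pale 0.42 [355.5, 261.6, 362.0, 266.2] [
[... 1768 characters left out ...]
654. -353.   56.]
holder 0.82 [242.3, 190.3, 272.5, 221.5] [612. -42.  45.] [587. -84.  -2.] [654. -14.  54.]
spare_vial 0.66 [322.0, 241.6, 336.2, 249.1] [ 427. -118.   10.] [ 419. -136.   -4.] [ 442. -103.   18.]
spare_vial 0.51 [283.0, 213.2, 293.5, 222.3] [532. -71.  52.] [ 503. -108.   -3.] [554. -45.  77.]
driver 0.86 [199.8, 249.1, 229.7, 268.0] [567. 113.  19.] [559.  70.  -1.] [591. 148.  24.]
driver 0.66 [384.7, 193.8, 405.8, 225.2] [ 406. -317.   16.] [ 373. -369.    8.] [ 451. -271.   47.]
fitting 0.4 [324.7, 240.3, 334.5, 250.9] [ 426. -118.   12.] [ 421. -134.    4.] [ 435. -104.   18.]
adapter 0.66 [116.8, 244.8, 147.9, 277.4] [663. 263.  39.] [631. 237.  -2.] [743. 283.  45.]
```

Run:
```python
import cv2
a=cv2.imread("pics/top.png")[160:310,290:420]; b=cv2.imread("pics/scene.png")[120:245,325:425]
a=cv2.resize(a,(400,462),interpolation=cv2.INTER_CUBIC); b=cv2.resize(b,(370,462),interpolation=cv2.INTER_CUBIC)
cv2.imwrite("pics/c.png",cv2.hconcat([a,b]))
```

```text
(no output)
```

View pics/c.png

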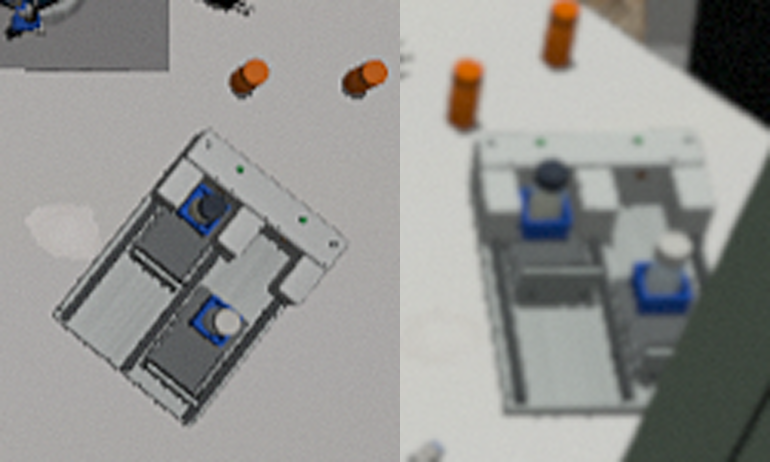

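View pics/top.png

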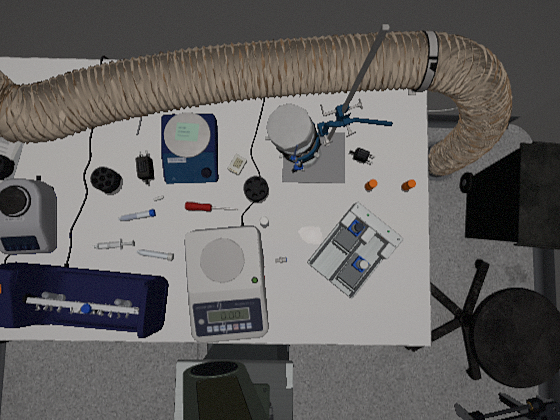

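Run:
```python
from h import *
p=ctrl.get_image("top"); v,u=np.mgrid[195:305,300:410]; px=np.c_[u.ravel(),v.ravel()]
w=world(p,px); m=(p["depth"][px[:,1],px[:,0]]>0)&(w[:,2]>8)&(w[:,2]<60); w=w[m]
a=np.zeros((600,600),np.uint8); a[(w[:,0]-200).astype(int),(w[:,1]+600).astype(int)]=255
a=cv2.morphologyEx(a,cv2.MORPH_CLOSE,np.ones((9,9))); n,l,st,_=cv2.connectedComponentsWithStats(a); k=1+st[1:,4].argmax()
y,x=np.nonzero(l==k); r=cv2.minAreaRect(np.c_[y+200,x-600].astype(np.float32)); print(r)
for t in (-38,-38.9,-40):
    c,s=np.cos(np.radians(t)),np.sin(np.radians(t)); R=np.array([[c,-s],[s,c]])
    q=np.c_[y+200,x-600]@R; print(t,np.percentile(q,[.5,99.5],axis=0).round(1).tolist())
c,s=np.cos(np.radians(-38.9)),np.sin(np.radians(-38.9)); R=np.array([[c,-s],[s,c]])
q=w[:,:2]@R; 
for zl,zh in((40,48),(48,58)):
    for i in np.nonzero((w[:,2]>zl)&(w[:,2]<zh))[0][::6]: print((zl),q[i].round(),end=';')
    print()
```

```text
((459.07098388671875, -320.591552734375), (160.35276794433594, 214.27171325683594), 51.8427734375)
-38 [[455.8, -47.7], [663.4, 107.6]]
-38.9 [[455.2, -38.8], [662.9, 117.1]]
-40 [[454.0, -28.8], [662.4, 128.9]]
40 [652. 120.];40 [647. 113.];40 [645. 107.];40 [626. 117.];40 [626. 113.];40 [621. 115.];40 [648.  82.];40 [623. 107.];40 [664.  60.];40 [619. 110.];40 [632.  93.];40 [619. 104.];40 [605. 117.];40 [618. 102.];40 [600. 119.];40 [610. 107.];40 [631.  82.];40 [601. 113.];40 [614.  98.];40 [597. 114.];40 [611.  97.];40 [593. 114.];40 [607.  98.];40 [595. 108.];40 [614.  85.];40 [601.  96.];40 [631.  56.];40 [632.  51.];40 [632.  47.];40 [629.  46.];40 [628.  44.];40 [618.  51.];40 [628.  38.];40 [616.  49.];40 [632.  30.];40 [617.  43.];40 [636.  21.];40 [619.  37.];40 [605.  50.];40 [625.  27.];40 [603.  48.];40 [616.  32.];40 [596.  52.];40 [607.  39.];40 [633.   8.];40 [596.  47.];40 [610.  32.];40 [596.  43.];40 [607.  30.];40 [596.  40.];40 [607.  27.];40 [544.  98.];40 [633.  -9.];40 [596.  31.];40 [647. -30.];40 [593.  30.];40 [642. -28.];40 [629. -17.];40 [542.  82.];40 
[... 1683 characters left out ...]
35.  26.];48 [647.  12.];48 [659.  -3.];48 [620.  39.];48 [642.  13.];48 [653.   0.];48 [663. -12.];48 [632.  21.];48 [642.   9.];48 [655.  -6.];48 [665. -18.];48 [636.  12.];48 [647.  -0.];48 [658. -13.];48 [613.  36.];48 [643.  -0.];48 [656. -15.];48 [598.  49.];48 [644.  -6.];48 [655. -18.];48 [603.  39.];48 [639.  -4.];48 [650. -16.];48 [660. -28.];48 [641. -10.];48 [651. -22.];48 [662. -35.];48 [640. -14.];48 [652. -28.];48 [599.  32.];48 [640. -17.];48 [650. -29.];48 [634. -15.];48 [649. -33.];48 [643. -29.];48 [637. -26.];48 [648. -39.];48 [634. -27.];48 [623. -18.];48 [638. -35.];48 [625. -29.];48 [609. -18.];48 [610. -24.];48 [612. -30.];48 [610. -35.];48 [595. -30.];48 [537.  14.];
```

jog_arm(increments=[{"delta_pos": [27.3, -23.0, 8.0], "twist": 51.1}, {"delta_pos": [27.3, -23.0, 8.0], "twist": 51.1}, {"delta_pos": [27.3, -23.0, 8.0], "twist": 51.1}, {"delta_pos": [27.3, -23.0, 8.0], "twist": 51.1}, {"delta_pos": [27.3, -23.0, 8.0], "twist": 51.1}, {"delta_pos": [27.3, -23.0, 8.0], "twist": 51.1}, {"delta_pos": [27.3, -23.0, 8.0], "twist": 51.1}, {"delta_pos": [27.3, -23.0, 8.0], "twist": 51.1}], hand=-1)

```text
clock: 2.15
ee_pos: [344.2, -272.2, 149.8]
ee_rot: [[0.787, -0.617, -0.0], [-0.617, -0.787, 0.001], [-0.001, -0.001, -1.0]]
ft_force: [-0.6, -0.5, 0.7]
gripper_width: 0.357
finger_force: 0.0
```

jog_arm(increments=[{"delta_pos": [0, 0, 0], "twist": 0}, {"delta_pos": [0, 0, 0], "twist": 0}, {"delta_pos": [0, 0, 0], "twist": 0}])

```text
clock: 2.45
ee_pos: [343.2, -276.3, 151.0]
ee_rot: [[0.786, -0.619, 0.001], [-0.619, -0.786, -0.001], [0.001, 0.001, -1.0]]
ft_force: [0.1, 0.8, -0.1]
gripper_width: 0.102
finger_force: 0.0
```

```bash
cat >> h.py <<'E'
EX=np.array([.7863,-.6179]); EY=np.array([.6179,.7863])
def pose():
    s=ctrl.state(); P=np.array(s["ee_pos"]); R=np.array(s["ee_rot"])
    print("t",s["clock"],"reader-frame x',y',z",(P[:2]@EX).round(1),(P[:2]@EY).round(1),P[2].round(1),"yaw",np.degrees(np.arctan2(R[1,0],R[0,0])).round(2),"tilt",R[:2,2].round(4),"F",np.round(s["ft_force"],1),"w",s["gripper_width"])
    return P,R
def wrist(name):
    P,R=pose(); p=ctrl.get_image("wrist"); cv2.imwrite(name,p["img"])
    f=210/np.tan(np.radians(p["fovy"])/2); v,u=np.mgrid[0:420,0:560]
    dx,dy=u-p["cx"],v-p["cy"]; r=np.hypot(dx,dy)+1e-9; th=r/f; d=p["depth"]
    k=np.tan(th)/r; c=np.stack([dx*k*d,dy*k*d,d],-1); T=np.array(p["T_tool_cam"])
    w=(c@T[:3,:3].T+T[:3,3])@R.T+P; w[(d<=0)|(th>1.4)]=np.nan
    return p,np.stack([w[...,:2]@EX,w[...,:2]@EY,w[...,2]],-1)
E
python3 - <<'E'
from h import *
p,w=wrist("pics/w1.png")
for n,b in (("lips",(440,570,-40,110,38,49)),("lip pale",(440,500,-40,40,40,49)),("lip dark",(510,570,20,110,40,49)),("caps",(480,640,-60,120,64,75)),("head",(560,680,-80,140,50,56))):
    m=(w[...,0]>b[0])&(w[...,0]<b[1])&(w[...,1]>b[2])&(w[...,1]<b[3])&(w[...,2]>b[4])&(w[...,2]<b[5]); q=w[m]
    if len(q)>5:
        print(n,len(q),np.percentile(q,[2,50,98],axis=0).round(1).tolist())
        if "lip " in n: print(np.polyfit(q[:,1],q[:,0],1))
E
```

```text
t 2.45 reader-frame x',y',z 440.6 -5.2 151.0 yaw -38.21 tilt [ 0.0005 -0.0013] F [ 0.1  0.8 -0.1] w 0.10193992322739834
lips 1265 [[469.9, -28.9, 40.5], [477.0, 18.1, 44.9], [546.6, 89.1, 46.6]]
lip pale 649 [[469.9, -29.7, 40.5], [473.4, -4.6, 44.9], [477.0, 20.7, 46.4]]
[3.03193484e-04 4.73625966e+02]
lip dark 582 [[539.6, 39.4, 42.1], [542.9, 64.3, 45.0], [546.8, 90.6, 46.5]]
[-2.48054502e-03  5.43184588e+02]
caps 1275 [[531.1, -14.7, 65.7], [546.8, 1.0, 69.6], [613.7, 74.5, 71.1]]
head 136 [[599.0, -35.8, 50.1], [602.8, 58.8, 52.8], [618.9, 98.8, 55.1]]
```

View pics/w1.png

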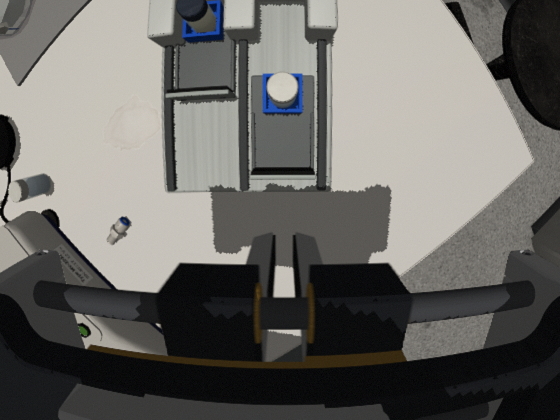

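The white-capped tray stands out at the right, with its cap at (283,90) and its lip at (283,170). The dark-capped tray is home at the left, with its cap at (195,15) and its lip at (200,92). The look-alikes are the spare vial on the table, around (30,187), and the orange vials, which are now out of view. The lanes and lip heights (45 mm) agree with the description.

jog_arm(increments=[{"delta_pos": [0, 0, 4.5], "twist": 0}, {"delta_pos": [0, 0, 8.5], "twist": 0}, {"delta_pos": [0, 0, 9.8], "twist": 0}, {"delta_pos": [0.5, 0, 9.8], "twist": 0}, {"delta_pos": [1.2, 0, 9.8], "twist": 0}, {"delta_pos": [2.0, 0, 9.8], "twist": 0}, {"delta_pos": [2.8, 0, 9.8], "twist": 0}, {"delta_pos": [3.6, 0, 9.8], "twist": 0}], hand=-1)

```text
clock: 3.3
ee_pos: [372.5, -298.5, 53.4]
ee_rot: [[0.786, -0.618, 0.001], [-0.618, -0.786, -0.001], [0.001, 0.001, -1.0]]
ft_force: [-2.8, 1.2, 1.5]
gripper_width: 0.003
finger_force: 1.0
```

jog_arm(increments=[{"delta_pos": [0.8, 0, 0], "twist": 0}, {"delta_pos": [1.6, 0, 0], "twist": 0}, {"delta_pos": [2.4, 0, 0], "twist": 0}, {"delta_pos": [3.2, 0, 0], "twist": 0}, {"delta_pos": [4.0, 0, 0], "twist": 0}, {"delta_pos": [4.6, 0, 0], "twist": 0}, {"delta_pos": [5.0, 0, 0], "twist": 0}, {"delta_pos": [5.2, 0, 0], "twist": 0}])

```text
clock: 4.1
ee_pos: [412.9, -329.7, 52.4]
ee_rot: [[0.786, -0.618, 0.0], [-0.618, -0.786, 0.0], [0.0, -0.0, -1.0]]
ft_force: [-0.8, 1.1, 1.6]
gripper_width: 0.005
finger_force: 0.8
```

```bash
python3 -c "from h import *; pose()"
```

```text
t 4.1 reader-frame x',y',z 528.4 -4.1 52.4 yaw -38.16 tilt [0.0002 0.0001] F [-0.8  1.1  1.6] w 0.005336229250775565
```

jog_arm(increments=[{"delta_pos": [0.15, 0, 0], "twist": 0}, {"delta_pos": [0.3, 0, 0], "twist": 0}, {"delta_pos": [0.4, 0, 0], "twist": 0}, {"delta_pos": [0.5, 0, 0], "twist": 0}, {"delta_pos": [0.5, 0, 0], "twist": 0}])

```text
clock: 4.6
ee_pos: [413.9, -330.5, 51.9]
ee_rot: [[0.786, -0.618, -0.006], [-0.618, -0.786, 0.005], [-0.008, -0.0, -1.0]]
ft_force: [-7.0, 5.1, 5.4]
gripper_width: 0.004
finger_force: 4.3
```

```bash
python3 -c "from h import *; pose()"
```

```text
t 4.6 reader-frame x',y',z 529.6 -4.1 51.9 yaw -38.14 tilt [-0.0058  0.0048] F [-7.   5.1  5.4] w 0.004413196763636458
```

jog_arm(increments=[{"delta_pos": [-1.0, 0, 0], "twist": 0}, {"delta_pos": [-2.5, 0, 0], "twist": 0}, {"delta_pos": [-2.5, 0, -4.5], "twist": 0}, {"delta_pos": [-2.5, 0, -9], "twist": 0}, {"delta_pos": [-2.5, -2.5, -10], "twist": 0}, {"delta_pos": [-2.5, -2.5, -10], "twist": 0}, {"delta_pos": [-2.5, -2.5, -10], "twist": 0}])

```text
clock: 5.3
ee_pos: [412.2, -297.5, 152.4]
ee_rot: [[0.787, -0.617, 0.001], [-0.617, -0.787, -0.001], [0.001, 0.001, -1.0]]
ft_force: [-0.8, -0.1, -1.1]
gripper_width: 0.001
finger_force: 0.0
```

Run:
```python
from h import *
p,w=wrist("pics/w2.png")
for n,b in (("lip pale",(500,570,-40,30,40,49)),("lip dark",(500,570,35,110,40,49)),("cap pale",(580,640,-40,30,64,75)),("cap dark",(580,640,35,110,64,75))):
    m=(w[...,0]>b[0])&(w[...,0]<b[1])&(w[...,1]>b[2])&(w[...,1]<b[3])&(w[...,2]>b[4])&(w[...,2]<b[5]); q=w[m]
    if len(q)>5: print(n,len(q),np.percentile(q,[2,50,98],axis=0).round(1).tolist())
```

```text
t 5.3 reader-frame x',y',z 507.9 20.7 152.4 yaw -38.1 tilt [ 0.0005 -0.0012] F [-0.8 -0.1 -1.1] w 0.0006153034038543613
lip pale 574 [[540.4, -29.4, 43.5], [543.7, -3.7, 45.0], [547.1, 21.1, 46.4]]
lip dark 544 [[540.1, 40.1, 43.5], [543.6, 64.0, 45.0], [547.0, 90.1, 46.4]]
cap pale 767 [[600.6, -14.1, 66.6], [610.8, -3.8, 69.6], [621.4, 6.3, 71.3]]
cap dark 749 [[600.6, 54.6, 65.4], [610.6, 64.8, 69.6], [621.0, 75.5, 71.2]]
```

View pics/w2.png

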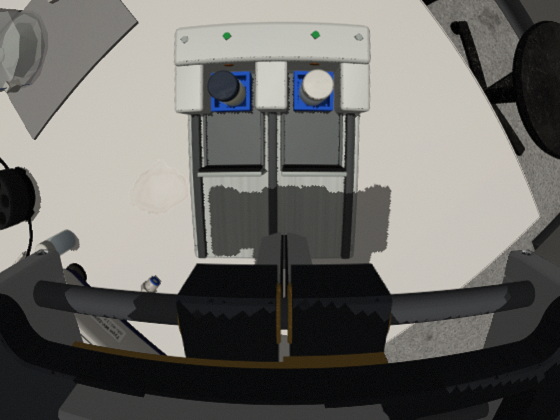

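Both lips now line up, at rows 168–170, so the white-capped tray is home. Next I hook the dark-capped tray.

jog_arm(increments=[{"delta_pos": [3.0, -2.2, 0], "twist": 0}, {"delta_pos": [5.9, -4.4, 0], "twist": 0}, {"delta_pos": [5.9, -4.4, 0], "twist": 0}, {"delta_pos": [5.9, -4.4, 0], "twist": 0}, {"delta_pos": [5.9, -4.4, 4], "twist": 0}, {"delta_pos": [5.9, -4.4, 6], "twist": 0}, {"delta_pos": [5.9, -4.4, 6], "twist": 0}])

```text
clock: 6.05
ee_pos: [481.3, -297.1, 87.9]
ee_rot: [[0.785, -0.619, -0.008], [-0.619, -0.786, 0.006], [-0.01, 0.0, -1.0]]
ft_force: [-0.8, -0.2, 0.4]
gripper_width: 0.003
finger_force: 0.0
```

```bash
python3 -c "from h import *; pose()"
```

```text
t 6.05 reader-frame x',y',z 562.0 63.8 87.9 yaw -38.23 tilt [-0.0082  0.0064] F [-0.8 -0.2  0.4] w 0.003406309306798083
```

jog_arm(increments=[{"delta_pos": [0, 0, 0], "twist": 0}, {"delta_pos": [0, 0, 0], "twist": 0}, {"delta_pos": [0, 0, 0], "twist": 0}])

```text
clock: 6.35
ee_pos: [486.5, -300.3, 94.2]
ee_rot: [[0.786, -0.618, 0.002], [-0.618, -0.786, -0.002], [0.003, 0.0, -1.0]]
ft_force: [-0.3, 0.4, -0.3]
gripper_width: 0.003
finger_force: 0.0
```

```bash
python3 -c "from h import *; pose()"
```

```text
t 6.35 reader-frame x',y',z 568.1 64.5 94.2 yaw -38.18 tilt [ 0.0024 -0.0021] F [-0.3  0.4 -0.3] w 0.002930289588885218
```

jog_arm(increments=[{"delta_pos": [0, 0, 1.2], "twist": 0}, {"delta_pos": [0, 0, 2.4], "twist": 0}, {"delta_pos": [0, 0, 3.4], "twist": 0}, {"delta_pos": [0, 0, 4.0], "twist": 0}, {"delta_pos": [0, 0, 4.3], "twist": 0}, {"delta_pos": [0, 0, 4.3], "twist": 0}, {"delta_pos": [-0.4, 0, 4.3], "twist": 0}, {"delta_pos": [-0.8, 0, 4.3], "twist": 0}])

```text
clock: 7.15
ee_pos: [479.7, -294.5, 49.9]
ee_rot: [[0.786, -0.618, 0.001], [-0.618, -0.786, -0.001], [0.001, 0.0, -1.0]]
ft_force: [-0.3, 0.5, -0.2]
gripper_width: 0.003
finger_force: 0.0
```

```bash
python3 -c "from h import *; pose()"
```

```text
t 7.15 reader-frame x',y',z 559.1 64.8 49.9 yaw -38.16 tilt [ 0.0007 -0.0006] F [-0.3  0.5 -0.2] w 0.003218016447204251
```

jog_arm(increments=[{"delta_pos": [-0.5, 0, 0], "twist": 0}, {"delta_pos": [-1.1, 0, 0], "twist": 0}, {"delta_pos": [-1.8, 0, 0], "twist": 0}, {"delta_pos": [-2.6, 0, 0], "twist": 0}, {"delta_pos": [-3.4, 0, 0], "twist": 0}, {"delta_pos": [-4.2, 0, 0], "twist": 0}, {"delta_pos": [-5.0, 0, 0], "twist": 0}, {"delta_pos": [-5.8, 0, 0], "twist": 0}])

```text
clock: 7.95
ee_pos: [433.5, -258.3, 49.6]
ee_rot: [[0.786, -0.618, 0.0], [-0.618, -0.786, -0.0], [0.0, 0.0, -1.0]]
ft_force: [1.3, -1.1, 0.7]
gripper_width: 0.006
finger_force: 1.0
```

jog_arm(increments=[{"delta_pos": [-0.7, 0, 0], "twist": 0}, {"delta_pos": [-1.3, 0, 0], "twist": 0}, {"delta_pos": [-1.8, 0, 0], "twist": 0}, {"delta_pos": [-2.2, 0, 0], "twist": 0}, {"delta_pos": [-2.5, 0, 0], "twist": 0}, {"delta_pos": [-2.8, 0, 0], "twist": 0}, {"delta_pos": [-3.0, 0, 0], "twist": 0}, {"delta_pos": [-3.1, 0, 0], "twist": 0}])

```text
clock: 8.75
ee_pos: [409.9, -239.7, 49.4]
ee_rot: [[0.786, -0.618, 0.001], [-0.618, -0.786, -0.001], [0.001, -0.0, -1.0]]
ft_force: [3.5, -1.7, -3.0]
gripper_width: 0.005
finger_force: 2.2
```

```bash
python3 -c "from h import *; pose()"
```

```text
t 8.75 reader-frame x',y',z 470.4 64.8 49.4 yaw -38.17 tilt [ 0.0012 -0.0009] F [ 3.5 -1.7 -3. ] w 0.0048656737242447675
```

jog_arm(increments=[{"delta_pos": [-0.15, 0, 0], "twist": 0}, {"delta_pos": [-0.3, 0, 0], "twist": 0}, {"delta_pos": [-0.4, 0, 0], "twist": 0}, {"delta_pos": [-0.4, 0, 0], "twist": 0}])

```text
clock: 9.15
ee_pos: [409.7, -239.6, 50.3]
ee_rot: [[0.786, -0.618, 0.008], [-0.618, -0.786, -0.006], [0.01, -0.0, -1.0]]
ft_force: [8.3, -6.2, -7.7]
gripper_width: 0.005
finger_force: 5.1
```

```bash
python3 -c "from h import *; pose()"
```

```text
t 9.15 reader-frame x',y',z 470.2 64.7 50.3 yaw -38.19 tilt [ 0.0077 -0.0059] F [ 8.3 -6.2 -7.7] w 0.005420435401094037
```

jog_arm(increments=[{"delta_pos": [0.6, 0, 0], "twist": 0}, {"delta_pos": [1.4, 0, 0], "twist": 0}, {"delta_pos": [1.4, 0, 0], "twist": 0}, {"delta_pos": [1.4, 0, -3], "twist": 0}, {"delta_pos": [1.4, 0, -7], "twist": 0}, {"delta_pos": [1.4, 0, -11], "twist": 0}, {"delta_pos": [-3, 2, -13], "twist": 0}, {"delta_pos": [-6, 4, -13], "twist": 0}])

```text
clock: 9.95
ee_pos: [334.9, -231.9, 182.4]
ee_rot: [[0.788, -0.616, 0.003], [-0.616, -0.788, -0.004], [0.005, 0.001, -1.0]]
ft_force: [-1.3, -0.5, -0.8]
gripper_width: 0.002
finger_force: 0.0
```

jog_arm(increments=[{"delta_pos": [0, 0, 0], "twist": 0}, {"delta_pos": [0, 0, 0], "twist": 0}, {"delta_pos": [0, 0, 0], "twist": 0}])

```text
clock: 10.25
ee_pos: [335.0, -231.4, 179.3]
ee_rot: [[0.786, -0.618, 0.0], [-0.618, -0.786, 0.0], [-0.0, -0.0, -1.0]]
ft_force: [0.1, -0.3, -0.2]
gripper_width: -0.002
finger_force: 0.0
```

Run:
```python
from h import *
p,w=wrist("pics/w3.png")
for n,b in (("lip pale",(430,570,-40,30,40,49)),("lip dark",(430,480,35,110,40,49)),("cap pale",(500,640,-40,30,64,75)),("cap dark",(500,640,35,110,64,75))):
    m=(w[...,0]>b[0])&(w[...,0]<b[1])&(w[...,1]>b[2])&(w[...,1]<b[3])&(w[...,2]>b[4])&(w[...,2]<b[5]); q=w[m]
    if len(q)>5: print(n,len(q),np.percentile(q,[2,50,98],axis=0).round(1).tolist())
```

```text
t 10.25 reader-frame x',y',z 406.4 25.0 179.3 yaw -38.16 tilt [0.0001 0.0004] F [ 0.1 -0.3 -0.2] w -0.0019412473562251916
lip pale 473 [[539.7, -29.4, 41.0], [542.6, -3.1, 44.9], [546.4, 20.8, 46.4]]
lip dark 444 [[455.0, 40.2, 43.5], [458.3, 65.3, 45.1], [461.6, 90.6, 46.6]]
cap dark 612 [[515.5, 54.4, 65.7], [525.6, 64.9, 69.7], [536.4, 75.4, 71.0]]
```

View pics/w3.png

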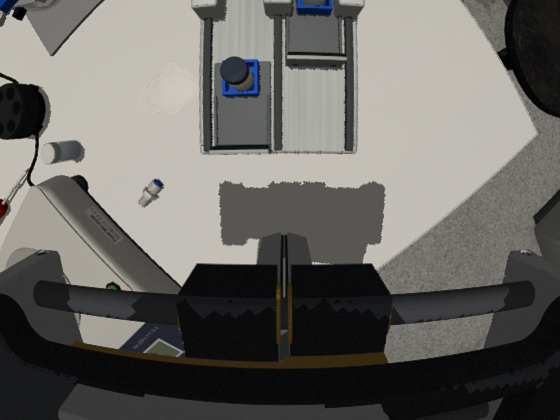

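The dark-capped tray is fully drawn out: its lip is at (242,150) and has moved 85 mm. Its vial stands upright at (237,72). The white-capped tray's lip is still home at (315,60), and the arm is clear of everything.

```bash
python3 -c "from h import *; print(ctrl.finish_job())"
```

```text
the job is handed in; nothing more can be done
None
```

The white-capped tray is pushed home and the dark-capped tray is drawn out 85 mm to its stop. The last picture showed the dark-capped vial upright (the white-capped one was last seen upright before the draw) and the arm clear; the job is handed in at about 10 s, with no verdict returned.

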